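# Put the shelf's three test pieces back on their own mats

## Task

The insulator, the valve and the wheel chock each stand on another's mat: put every one back upright in the middle of its own, the round-footed insulator on the round mat, the square-footed valve on the square mat, and the chock on the oblong mat, lying along it. Park one of them on the empty cross-shaped mat on the way. Set each piece down rather than letting it drop, and leave the yellow box and the tyre gauge as they are.

Things in the scene. Friction and masses are not known exactly. Their poses are not given: they have to be found in the camera images.
- insulator_center (a point): Centre (half-way up, on its axis) of a loose white porcelain insulator, 84 mm tall, z axis up along its axis. Round foot 60 mm across, two ribs 56 mm across up to 40 mm above its underside, then a narrow neck and a plain round head 36 mm across from 50 to 84 mm above the underside, to be gripped. 0.19 to 0.33 kg. It starts on the square mat.
- valve_center (a point): Centre (half-way up, on its axis) of a loose brass pressure valve, 74 mm tall, z axis up. Square foot 56 x 56 x 8 mm, round body, a short side port along its +x that stays within the foot and reaches 32 mm above the underside, and a plain round cap 30 mm across from 42 to 74 mm above the underside, to be gripped. 0.26 to 0.46 kg. It starts on the oblong mat; it may end at any yaw.
- chock_center (a point): Centre (half-way up, mid length and width) of a loose black rubber wheel chock model: a wedge 90 mm long (its x), 44 mm wide (its y, flat upright sides to grip), 48 mm tall; full height over its rear 36 mm (the -x end), sloping down to 10 mm at the +x end. Centre of mass about 10 mm to the -x side of this point. 0.16 to 0.29 kg. It starts on the round mat; it may end with either end first.
- mat_round: Round grey plastic mat, 90 mm across, 6 mm thick, fixed on the shelf; place of the insulator. Origin at the centre of its underside (shelf top, 50 mm above the bench), z up.
- mat_square: Square grey plastic mat, 86 x 86 x 6 mm, fixed on the shelf; place of the valve. Origin at the centre of its underside, z up, x and y along its sides.
- mat_long: Oblong grey plastic mat, 124 mm (its x) x 74 mm (its y) x 6 mm, fixed on the shelf; place of the chock, whose length goes along the mat's length. Origin at the centre of its underside, z up.
- mat_cross: Cross-shaped grey plastic mat, two bars 124 x 50 mm crossing at right angles, 6 mm thick, fixed on the shelf; empty at the start, the parking place. Origin at the centre of its underside, z up, x and y along the bars.
- calbox: Bystander: loose yellow plastic calibration box, 130 mm (x) x 85 mm (y) x 46 mm tall, on the right-hand far part of the shelf. Origin at the centre of its underside. Leave alone.
- gauge: Bystander: loose steel tyre gauge lying flat, a 14 mm square bar with a round dial head 38 mm across and 17 mm thick at its +x end; it spans -75 to +69 mm along its x from its origin (underside). On the left-hand near part of the shelf. Leave alone.
There are look-alikes about, which are no part of the job. There is more than one size of the part that bears chock_center; the job needs the smaller. Leave any pink look-alike of the part that bears valve_center alone.

How it is judged:
By the outcome, as a careful person would: the job done as asked, in the order asked, and still so for the second after the job is handed in, with the robot touching nothing.
It also fails if it takes over 99 s, if anything falls off the work surface, if the arm or the gripper's body presses on something with over 40 N, if the wrist force passes 120 N, or if a joint passes its speed limit or range.

## Robot

A 6-joint arm with a two-finger parallel gripper is mounted at the origin on the work surface. World frame = base frame: x ahead of the robot, y to its left, z up, the work surface at z = 0. Lengths are in m, angles in rad, forces in N, time in s.
With the tool pointing down it reaches from about 0.4 to 0.825 m from the base axis. Payload 7 kg.
Tool frame: the origin (TCP) lies on the mounting face of the last link; the fingertips stand arm.tcp_to_tips ahead of it and the grasp point (between the pads) lies 159 mm ahead of it (arm.tcp_to_tips is the distance from the TCP to the fingertips, in m); z points along the fingers, y is the direction in which the jaws open and shut (so a half turn about z gives the same grasp; the last joint's range is limited). The gripper opens to 88 mm and grips with 3 to 60 N. Pads are 19 mm wide; open, the fingers measure 130 mm over their backs; the gripper's body (78 mm by 193 mm) begins 47 mm behind the grasp point.
Start: joints at [-1.013, 0.359, 0.012, 0, -1.224, -0.288], TCP at [0.18, -0.651, 0.405] pointing down, gripper open.
Joint ranges: [-3.07, 3.07], [-1.43, 2.12], [-1.02, 1.25], [-3.03, 1.67], [-3.05, -0], [-3.03, 3.03]. Speed limits (rad/s): [2.39, 2.39, 3.01, 3.14, 3.14, 3.14].

## Interface

Orientations are given as [roll, pitch, yaw] about the fixed x, y, z axes, in that order (R = Rz(yaw) Ry(pitch) Rx(roll)).
In Python, from station import arm, cams, job_done, finder gives the robot as it stands.
- The arm moves only by the tool play_rows, never from a script. Its argument "targets" is a list that holds one entry, the list of rows, each a list of 4 numbers: the shift along the tool's x, y, z in m, then the turn about the tool's z in degrees. A call has 1 to 5 rows; each row is the pose to reach, as a shift and turn from the pose commanded when the call began, along the tool's axes at that moment; what a row does not reach only later rows make up. A row lasts 1/8 s, in which the tool goes at most 62.5 mm and 10.7 degrees, less where a joint would pass 70% of its speed; a pose out of reach is approached as far as the arm can. A call with a gripper value outside its range is refused whole. "grip" is the closure in counts, from 0 (fully open) to 255 (shut), set as the call begins (left out, the last holds). The fingers move at their own pace and stop on an object; "newtons" is the grip in N (left out, the last holds). Time passes only in rows, so rows that repeat a pose let the fingers close. It gives the time, the measured TCP pose, the force and the opening at its end, in the units of the state.
- arm.get_state(): the state, without advancing time (a new reading comes with each control period).
- cams.grab_frame(name): name is "scene" or "top" or "wrist"; returns (picture, depth): 480x640x3 uint8, red, green, blue; 480x640 float32, m along the optical axis (not along the pixel's ray), 0 where there is no reading.
- cams.camera_params(name): a dict with "intrinsics" (3x3 intrinsics, pixels), "position" and "attitude" of the camera in the world. Camera axes: x right, y down, z forward; pixel columns grow to the right and rows downward; lengths in m; the calibration is good to about 2 mm. A picture is of the moment at which its call begins: read the wrist's pose just before it. camera_params takes no time and is no camera call; for the wrist camera it gives the pose at the moment of the call.
- job_done(): hands the job in, once; it reports no verdict.
Trained networks look in the newest picture that a camera, given by its name, has taken for a name from the list of things; names that differ only in an ending like _2 or _b are one class to them, and where a whole thing is asked for, a point or a joint stands for the part that bears it (a point fixed in the world has none). Each returns a list of dicts, best first, with "score" (0 to 1); they miss things now and then, are a little off and sometimes report something else, mostly with a low value. They report only what shows in the picture. A call takes as long as a camera call. They do not tell look-alikes from the thing itself.
- finder.find_in(camera, query): "xyz" ([x, y, z] in m, in world coordinates, good to about 4 mm: the middle of the surface that is visible of it).
- finder.masks_of(camera, query): "mask" (480x640 bool, what is visible of it).
The state is a dict: "t": time; "q": joint angles; "qd": joint speeds; "joint_efforts": joint torques, N m; "eef_pos": TCP position; "ee_rot": TCP orientation; "force": force on the tool from outside, world axes, zero at the start; "moment": the same for the moment, N m; "width": finger opening in m.
Only numpy, scipy, OpenCV 4.12 (cv2) and the standard library are available. Lean on these libraries where they do the work, as an engineer would, in place of code of your own. Each camera call takes 0.05 s, during which the arm holds its last target. There are 200 camera calls.

## Working session

There is one attempt and no reset: what is moved stays moved. The work goes in short steps, Python scripts to look and compute and a tool call to move; the robot and the scene stay as the last step left them, time stands still between calls to the robot, and variables do not carry over. Pictures are saved under pics/ and viewed, about 12 in all and at most 16, crops included, and the job is handed in when it is done.

Besides the shell and the picture viewer there is one more tool, called after "Request:" by a JSON object that holds its "fn" and its "kwargs", one argument or row to a line. play_rows: Moves the arm, as the interface text tells. Its arguments: {"type":"object","properties":{"targets":{"type":"array","items":{"type":"array","items":{"type":"array","items":{"type":"number"}}}},"grip":{"type":"number"},"newtons":{"type":"number"}},"required":["targets"]}

```bash
ls; mkdir -p pics; python3 - <<'E'
from station import arm,cams,finder
import cv2
print(arm.get_state(), arm.tcp_to_tips)
for n in ["scene","top"]:
    p,d=cams.grab_frame(n); cv2.imwrite(f"pics/{n}0.png",p[:,:,::-1])
    c=cams.camera_params(n); print(n,c)
    for q in ["insulator_center","valve_center","chock_center","mat_round","mat_square","mat_long","mat_cross","calbox","gauge"]:
        print(q,[(round(r["score"],2),[round(float(v),3) for v in r["xyz"]]) for r in finder.find_in(n,q)])
E
```

```text
pics
{'t': 0.0, 'q': array([-1.01289923e+00,  3.59388093e-01,  1.10864523e-02, -3.83493614e-04,
       -1.22412702e+00, -2.88097055e-01]), 'qd': array([-0.00040096,  0.00147651,  0.00048125, -0.00339658,  0.00146094,
       -0.00146977]), 'joint_efforts': array([-2.72672478e-04, -5.82712984e+01,  2.93045300e+01,  6.99709922e+00,
        6.59348574e-03, -1.61590774e-04]), 'eef_pos': array([ 0.17986492, -0.65039243,  0.40372768]), 'ee_rot': array([ 3.13992515e+00, -1.18189535e-04, -2.87192311e+00]), 'force': array([ 0.78058435, -0.66620315, -0.22704236]), 'moment': array([0.00055302, 0.0120385 , 0.01636941]), 'width': 0.08784005009164289} 0.1781
scene {'intrinsics': array([[437.64358043,   0.        , 321.05122489],
       [  0.        , 437.64358043, 237.59003244],
       [  0.        ,   0.        ,   1.        ]]), 'position': array([ 1.01552272, -0.28505789,  0.81166669]), 'attitude': array([-2.39646117,  0.01591363,  0.97242343])}
insulator_center [(0.83, [0.632, -0.135, 0.094])]
valve_center [(0.82, [0.587, 0.522, 0.022]), (0.8, [0.625, 0.222, 0.084]), (0.6, [0.505, -0.3, 0.052])
[... 408 characters left out ...]
array([[575.5204653 ,   0.        , 318.32478353],
       [  0.        , 575.5204653 , 243.00626542],
       [  0.        ,   0.        ,   1.        ]]), 'position': array([0.09824924, 0.0827198 , 1.68123404]), 'attitude': array([-2.90995315e+00,  2.29179055e-03, -1.52290175e+00])}
insulator_center []
valve_center [(0.88, [0.57, 0.527, 0.015]), (0.65, [0.614, 0.235, 0.067])]
chock_center [(0.62, [0.467, -0.294, 0.093])]
mat_round [(0.61, [0.468, -0.269, 0.059])]
mat_square [(0.85, [0.612, -0.139, 0.059])]
mat_long [(0.66, [0.597, 0.226, 0.054])]
mat_cross [(0.87, [0.464, 0.051, 0.055])]
calbox [(0.6, [0.658, -0.321, 0.1])]
gauge [(0.62, [0.422, 0.288, 0.065]), (0.17, [0.608, 0.233, 0.063])]
```

View pics/scene0.png

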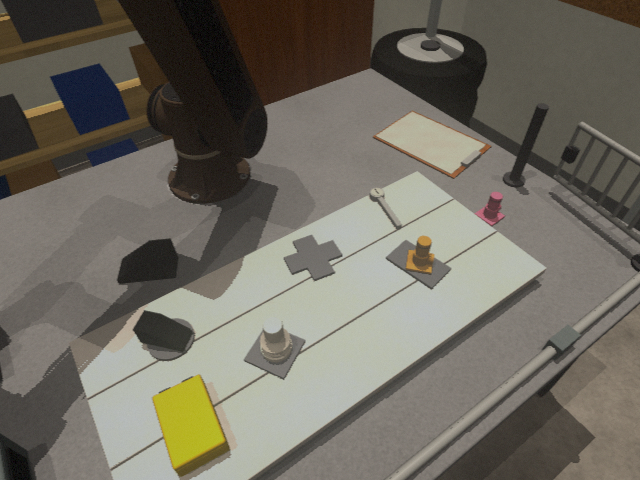

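View pics/top0.png

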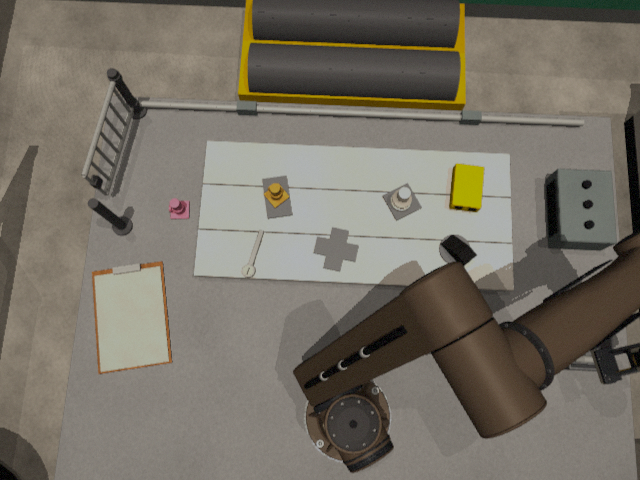

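Scene picture: insulator at (275,340) on the square mat, orange valve at (422,252) on the oblong mat, pink look-alike at (493,208) on the bench. The chock at (165,332) on the round mat is the small one, and the one at (150,260) on the bench is the large look-alike. The cross is at (313,257), empty. The top picture agrees: valve (275,192), insulator (402,198), cross (336,249).

Plan: insulator → cross, valve → square, chock → oblong, insulator → round.

```bash
cat > h.py <<'E'
from station import arm,cams,finder
import numpy as np,cv2
from scipy.spatial.transform import Rotation as Ro
def go(x,y,z,yaw=None):
    "print tool-frame shift (m) and turn (deg); yaw = world dir (deg) of tool x, mod 180"
    s=arm.get_state(); R=Ro.from_euler('xyz',s["ee_rot"])
    v=R.inv().apply(np.array([x,y,z])-s["eef_pos"])
    y0=np.degrees(s["ee_rot"][2]); t=0
    if yaw is not None: t=-((yaw-y0+90)%180-90)
    print("t",round(s["t"],2),"pos",s["eef_pos"].round(4),"yaw",round(y0,1),"q6",round(s["q"][5],2),"F",s["force"].round(1),"w",round(s["width"],4))
    print("shift",v.round(4),"turn",round(t,1),"rows",round(max(np.linalg.norm(v)/.0625,abs(t)/10.7),1))
def grab(n,name=None,crop=None,k=1):
    c=cams.camera_params(n); p,d=cams.grab_frame(n)
    if name:
        q=p[:,:,::-1]
        if crop: q=q[crop[1]:crop[3],crop[0]:crop[2]]
        cv2.imwrite(f"pics/{name}.png",cv2.resize(q,None,fx=k,fy=k))
    return p,d,c
def cloud(d,c):
    K=c["intrinsics"]; v,u=np.mgrid[:480,:640]
    P=np.stack([(u-K[0,2])/K[0,0]*d,(v-K[1,2])/K[1,1]*d,d],-1)
    return P@Ro.from_euler('xyz',c["attitude"]).as_matrix().T+c["position"]
def onplane(u,v,c,z):
    K=c["intrinsics"]; r=Ro.from_euler('xyz',c["attitude"]).apply([(u-K[0,2])/K[0,0],(v-K[1,2])/K[1,1],1])
    return c["position"]+r*(z-c["position"][2])/r[2]
def rect(P,sel):
    "outline rectangle in world xy (mm) of selected pixels"
    q=(P[sel][:,:2]*1000).astype(np.float32)
    return cv2.minAreaRect(q)
E
python3 - <<'E'
from h import *
p,d,c=grab("top"); P=cloud(d,c)
for q in ["mat_cross","mat_long","mat_square","valve_center","gauge","calbox"]:
    m=finder.masks_of("top",q)
    if m:
        s=m[0]["mask"]&(d>0); z=P[s][:,2]
        print(q,m[0]["score"],s.sum(),np.percentile(z,[5,50,95]).round(3),rect(P,s), P[s].mean(0).round(4))
c=cams.camera_params("wrist"); print(c)
go(.63,-.14,.42,-90)
E
```

```text
mat_cross 0.76 1117 [0.048 0.054 0.061] ((465.3666076660156, 51.99591827392578), (112.68653869628906, 114.92448425292969), 33.456336975097656) [0.4648 0.0532 0.0545]
mat_long 0.6 322 [0.055 0.064 0.07 ] ((440.9486083984375, 295.0754089355469), (39.50768280029297, 143.7296142578125), 82.02418518066406) [0.4283 0.2914 0.0628]
mat_square 0.75 345 [0.048 0.054 0.061] ((617.811767578125, -137.2477569580078), (82.39546203613281, 92.17884063720703), 31.44826889038086) [ 0.6055 -0.137   0.0544]
valve_center 0.68 378 [-0.001  0.014  0.076] ((580.4668579101562, 534.4409790039062), (62.129486083984375, 63.70998764038086), 5.614358425140381) [0.572  0.5277 0.0283]
gauge 0.89 296 [0.055 0.064 0.071] ((436.1841125488281, 283.29345703125), (34.86320495605469, 138.61428833007812), 70.64635467529297) [0.4243 0.2913 0.063 ]
calbox 0.96 1504 [0.056 0.093 0.1  ] ((672.6802368164062, -326.8254089355469), (98.57781219482422, 158.19708251953125), 84.2220687866211) [ 0.6568 -0.3178  0.0893]
{'intrinsics': array([[365.35177149,   0.        , 324.82759069],
       [  0.        , 365.35177149, 244.04433459],
       [  0.        ,   0.        ,   1.        ]]), 'position': array([ 0.10951144, -0.67020505,  0.38485867]), 'attitude': array([2.86443243e+00, 6.35847433e-04, 1.84117545e+00])}
t 1.35 pos [ 0.1799 -0.6506  0.4047] yaw -164.5 q6 -0.29 F [-1.  -0.3 -0.1] w 0.0878
shift [-0.5699  0.3721 -0.0154] turn -74.5 rows 10.9
```

Request:
{"fn": "play_rows", "kwargs": {
  "targets": [
    [[-0.055,0.036,-0.002,4],[-0.11,0.072,-0.004,8],[-0.165,0.108,-0.006,12],[-0.22,0.144,-0.008,15.5],[-0.27,0.176,-0.01,15.5]]
  ],
  "grip": 0
}}

```text
t: 1.98
eef_pos: [0.3876, -0.4147, 0.4148]
ee_rot: [-3.141, 0.001, 3.14]
force: [1.0, -1.2, -0.6]
width: 0.0876
```

```bash
python3 -c "
from h import *
go(.63,-.14,.42,180)"
```

```text
t 1.98 pos [ 0.3876 -0.4147  0.4148] yaw 179.9 q6 -1.1 F [ 1.  -1.2 -0.6] w 0.0876
shift [-0.242   0.2751 -0.0052] turn -0.1 rows 5.9
```

Request:
{"fn": "play_rows", "kwargs": {
  "targets": [
    [[-0.041,0.046,0,0],[-0.082,0.092,0,0],[-0.123,0.138,0,0],[-0.164,0.184,0,0],[-0.205,0.23,0,0]]
  ]
}}

```text
t: 2.6
eef_pos: [0.5928, -0.1847, 0.4147]
ee_rot: [-3.142, 0.001, 3.141]
force: [0.3, -1.1, 0.1]
width: 0.0876
```

Request:
{"fn": "play_rows", "kwargs": {
  "targets": [
    [[-0.02,0.025,0,0],[-0.035,0.045,0,0],[-0.035,0.045,0,0]]
  ]
}}

```text
t: 2.98
eef_pos: [0.6275, -0.1404, 0.414]
ee_rot: [3.142, -0.0, -3.141]
force: [-0.7, -1.1, 0.5]
width: 0.0877
```

```bash
python3 - <<'E'
from h import *
go(.63,-.14,.42,180)
p,d,c=grab("wrist","w1"); P=cloud(d,c)
for q in ["insulator_center","mat_square","mat_round","chock_center"]:
    for m in finder.masks_of("wrist",q):
        s=m["mask"]&(d>0); z=P[s][:,2]
        v,u=np.nonzero(m["mask"])
        print(q,round(m["score"],2),s.sum(),(u.mean().round(),v.mean().round()),np.percentile(z,[5,50,95,99]).round(3),rect(P,s))
        if q=="insulator_center":
            s&=P[...,2]>np.percentile(z,99)-.006
            print(" top",rect(P,s),s.sum())
E
```

```text
t 2.98 pos [ 0.6275 -0.1404  0.414 ] yaw -180.0 q6 -1.65 F [-0.7 -1.1  0.5] w 0.0877
shift [-0.0025  0.0004 -0.006 ] turn 0.0 rows 0.1
insulator_center 0.73 3858 (np.float64(335.0), np.float64(218.0)) [0.067 0.125 0.141 0.142] ((614.7113647460938, -132.9924774169922), (48.433013916015625, 59.03110122680664), 7.557490825653076)
 top ((619.5586547851562, -131.9553680419922), (34.43538284301758, 34.88582229614258), 7.094318389892578) 1822
mat_square 0.9 4303 (np.float64(324.0), np.float64(206.0)) [0.055 0.056 0.058 0.058] ((621.1245727539062, -136.87969970703125), (86.8009262084961, 86.24897003173828), 30.230575561523438)
mat_round 0.56 3647 (np.float64(159.0), np.float64(55.0)) [0.053 0.056 0.058 0.059] ((495.0216064453125, -292.20599365234375), (74.64686584472656, 107.19192504882812), 44.9253044128418)
mat_round 0.35 8080 (np.float64(125.0), np.float64(43.0)) [0.065 0.089 0.105 0.105] ((471.39471435546875, -311.2866516113281), (121.82473754882812, 59.00462341308594), 43.88985061645508)
chock_center 0.62 8018 (np.float64(124.0), np.float64(43.0)) [0.066 0.089 0.105 0.105] ((470.223876953125, -310.8204650878906), (127.03419494628906, 56.177940368652344), 50.49665451049805)
chock_center 0.43 3880 (np.float64(335.0), np.float64(219.0)) [0.067 0.125 0.141 0.142] ((625.8527221679688, -134.8908233642578), (56.574520111083984, 71.58206176757812), 71.33609008789062)
```

View pics/w1.png

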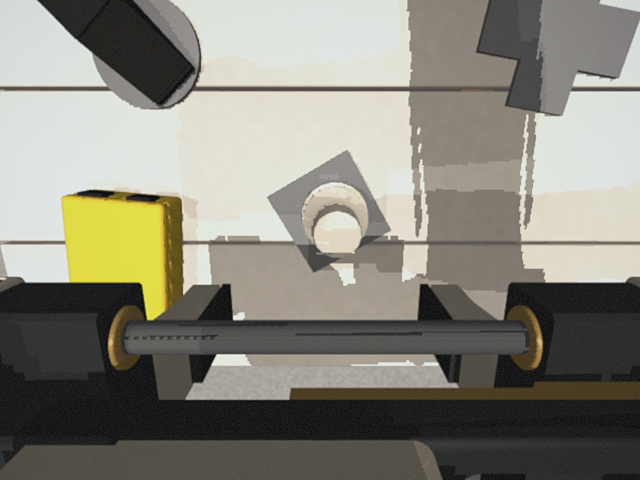

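The wrist picture shows the insulator head at (337,230), the square mat around (328,210), the chock at (125,43) and the cross at (560,50). Head centre is (0.6195, −0.132), so I'll descend and grip there.

Request:
{"fn": "play_rows", "kwargs": {
  "targets": [
    [[0.008,0.008,0.05,0],[0.008,0.008,0.095,0],[0.008,0.008,0.12,0],[0.008,0.008,0.131,0],[0.008,0.008,0.131,0]]
  ]
}}

```text
t: 3.85
eef_pos: [0.6187, -0.134, 0.2834]
ee_rot: [-3.141, -0.0, 3.14]
force: [0.5, -0.5, 0.9]
width: 0.0874
```

Request:
{"fn": "play_rows", "kwargs": {
  "targets": [
    [[0,0,0,0],[0,0,0,0],[0,0,0,0],[0,0,0,0],[0,0,0,0]]
  ],
  "grip": 255,
  "newtons": 35
}}

```text
t: 4.47
eef_pos: [0.6188, -0.1335, 0.2834]
ee_rot: [3.142, 0.0, 3.141]
force: [-0.6, -0.1, -0.2]
width: 0.0431
```

Request:
{"fn": "play_rows", "kwargs": {
  "targets": [
    [[0,0,0,0],[0,0,0,0],[0,0,0,0]]
  ]
}}

```text
t: 4.85
eef_pos: [0.6188, -0.1334, 0.2833]
ee_rot: [3.141, 0.0, 3.141]
force: [-0.5, 1.4, 0.6]
width: 0.0355
```

Request:
{"fn": "play_rows", "kwargs": {
  "targets": [
    [[0,0,-0.01,0],[0,0,-0.03,0],[0,0,-0.06,0],[0,0,-0.1,0],[0,0,-0.1,0]]
  ]
}}

```text
t: 5.48
eef_pos: [0.6195, -0.1338, 0.3876]
ee_rot: [-3.141, 0.006, 3.141]
force: [0.4, -0.6, -2.0]
width: 0.0352
```

```bash
python3 -c "
from h import *
go(.465,.053,.386)"
```

```text
t 5.47 pos [ 0.6195 -0.1338  0.3876] yaw 180.0 q6 -1.67 F [ 0.4 -0.6 -2. ] w 0.0352
shift [0.1546 0.1868 0.0005] turn 0 rows 3.9
```

Request:
{"fn": "play_rows", "kwargs": {
  "targets": [
    [[0.03,0.04,0,0],[0.06,0.08,0,0],[0.085,0.11,0,0],[0.09,0.12,0,0],[0.09,0.12,0,0]]
  ]
}}

```text
t: 6.1
eef_pos: [0.5286, -0.0131, 0.3833]
ee_rot: [-3.142, -0.0, -3.141]
force: [0.5, 0.1, -2.7]
width: 0.0356
```

```bash
python3 - <<'E'
from h import *
p,d,c=grab("wrist","w2"); P=cloud(d,c)
for m in finder.masks_of("wrist","mat_cross"):
    s=m["mask"]&(d>0); z=P[s][:,2]; s&=abs(P[...,2]-np.median(z))<.006
    v,u=np.nonzero(s)
    print(round(m["score"],2),s.sum(),(u.min(),u.max(),v.min(),v.max()),np.percentile(z,[5,50,95]).round(3),rect(P,s),P[s].mean(0).round(4))
go(.465,.053,.287)
E
```

```text
0.56 15298 (np.int64(326), np.int64(486), np.int64(70), np.int64(232)) [0.055 0.056 0.057] ((468.43341064453125, 52.92966842651367), (121.98786926269531, 122.12096405029297), 34.95616149902344) [0.4658 0.0523 0.0562]
t 6.2 pos [ 0.5292 -0.0138  0.3831] yaw 180.0 q6 -1.92 F [ 1.5 -0.4 -2.7] w 0.0355
shift [0.0643 0.0667 0.0961] turn 0 rows 2.1
```

View pics/w2.png

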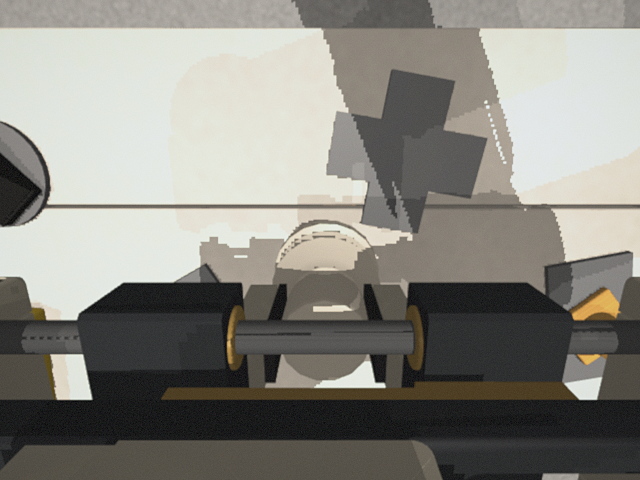

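Cross (centre ~(407,152) in the picture, world (0.467, 0.0525)) is measured, and the insulator hangs upright in the jaws. Moving over and lowering.

Request:
{"fn": "play_rows", "kwargs": {
  "targets": [
    [[0.035,0.037,0,0],[0.0625,0.066,0.02,0],[0.0625,0.066,0.06,0],[0.0625,0.066,0.085,0],[0.0625,0.066,0.09,0]]
  ]
}}

```text
t: 6.82
eef_pos: [0.4664, 0.0518, 0.2917]
ee_rot: [-3.14, -0.003, 3.14]
force: [-0.7, -0.2, -1.0]
width: 0.0352
```

Request:
{"fn": "play_rows", "kwargs": {
  "targets": [
    [[0,0,0.003,0],[0,0,0.005,0],[0,0,0.0065,0],[0,0,0.008,0],[0,0,0.008,0]]
  ]
}}

```text
t: 7.45
eef_pos: [0.4664, 0.0526, 0.2855]
ee_rot: [3.141, 0.0, 3.141]
force: [-0.6, 0.3, -2.1]
width: 0.0358
```

Request:
{"fn": "play_rows", "kwargs": {
  "targets": [
    [[0,0,0.001,0],[0,0,0.002,0],[0,0,0.002,0]]
  ]
}}

```text
t: 7.82
eef_pos: [0.4664, 0.0526, 0.2833]
ee_rot: [-3.142, -0.0, 3.141]
force: [0.6, 0.5, -3.3]
width: 0.0357
```

Request:
{"fn": "play_rows", "kwargs": {
  "targets": [
    [[0,0,0.001,0],[0,0,0.001,0]]
  ]
}}

```text
t: 8.07
eef_pos: [0.4666, 0.0527, 0.2831]
ee_rot: [-3.142, 0.001, 3.141]
force: [-3.6, 1.4, 7.3]
width: 0.0355
```

Contact (+7 N). Release and rise.

Request:
{"fn": "play_rows", "kwargs": {
  "targets": [
    [[0,0,0,0],[0,0,0,0],[0,0,0,0],[0,0,0,0],[0,0,0,0]]
  ],
  "grip": 0
}}

```text
t: 8.7
eef_pos: [0.4664, 0.0525, 0.2823]
ee_rot: [-3.142, -0.0, 3.141]
force: [0.1, 0.2, -0.3]
width: 0.0801
```

Request:
{"fn": "play_rows", "kwargs": {
  "targets": [
    [[0,0,0,0],[0,0,-0.03,0],[0,0,-0.07,0],[0,0,-0.12,0],[0,0,-0.13,0]]
  ]
}}

```text
t: 9.32
eef_pos: [0.467, 0.0527, 0.4158]
ee_rot: [3.139, 0.005, 3.141]
force: [0.1, -0.1, -0.2]
width: 0.0874
```

```bash
python3 -c "
from h import *
go(.63,.223,.414)"
```

```text
t 9.32 pos [0.467  0.0527 0.4158] yaw 180.0 q6 -2.1 F [ 0.1 -0.1 -0.2] w 0.0874
shift [-0.1629  0.1703  0.0031] turn 0 rows 3.8
```

Request:
{"fn": "play_rows", "kwargs": {
  "targets": [
    [[-0.04,0.042,0,0],[-0.08,0.084,0,0],[-0.12,0.126,0,0],[-0.155,0.163,0,0],[-0.163,0.17,0,0]]
  ]
}}

```text
t: 9.95
eef_pos: [0.631, 0.2246, 0.4096]
ee_rot: [-3.14, -0.003, -3.141]
force: [-0.6, -0.3, -0.9]
width: 0.0875
```

```bash
python3 - <<'E'
from h import *
p,d,c=grab("wrist","w3"); P=cloud(d,c)
for q in ["valve_center","mat_long","gauge"]:
    for m in finder.masks_of("wrist",q):
        s=m["mask"]&(d>0); z=P[s][:,2]
        v,u=np.nonzero(m["mask"])
        print(q,round(m["score"],2),s.sum(),(u.mean().round(),v.mean().round()),np.percentile(z,[5,50,95,99]).round(3),rect(P,s))
        if q[0]=="v":
            s&=P[...,2]>np.percentile(z,99)-.006
            print(" top",rect(P,s),s.sum())
go(.63,.223,.414)
E
```

```text
valve_center 0.97 3928 (np.float64(337.0), np.float64(213.0)) [0.063 0.066 0.131 0.132] ((624.6318359375, 236.3184356689453), (64.1854248046875, 58.564353942871094), 41.59923553466797)
 top ((620.6749877929688, 234.8074493408203), (29.132122039794922, 28.791790008544922), 2.1297552585601807) 1244
valve_center 0.97 2575 (np.float64(616.0), np.float64(164.0)) [0.005 0.009 0.035 0.038] ((580.3596801757812, 525.4505004882812), (56.23719787597656, 48.71109390258789), 3.8195407390594482)
 top ((582.6942138671875, 518.7080078125), (31.90538215637207, 11.860783576965332), 13.93542194366455) 324
mat_long 0.81 6785 (np.float64(333.0), np.float64(201.0)) [0.055 0.056 0.058 0.058] ((620.0253295898438, 233.51632690429688), (126.9191665649414, 76.09624481201172), 11.295894622802734)
mat_long 0.38 1545 (np.float64(392.0), np.float64(42.0)) [0.06  0.064 0.065 0.066] ((482.01885986328125, 279.5062561035156), (15.947770118713379, 64.60813903808594), 76.42268371582031)
gauge 0.83 1617 (np.float64(393.0), np.float64(42.0)) [0.059 0.064 0.065 0.066] ((480.041259765625, 279.914794921875), (15.910320281982422, 68.6204833984375), 76.62252044677734)
t 10.15 pos [0.629  0.2219 0.4117] yaw 179.9 q6 -2.2 F [-1.  -0.6 -0.5] w 0.0876
shift [-0.001   0.0011 -0.0023] turn 0 rows 0.0
```

View pics/w3.png

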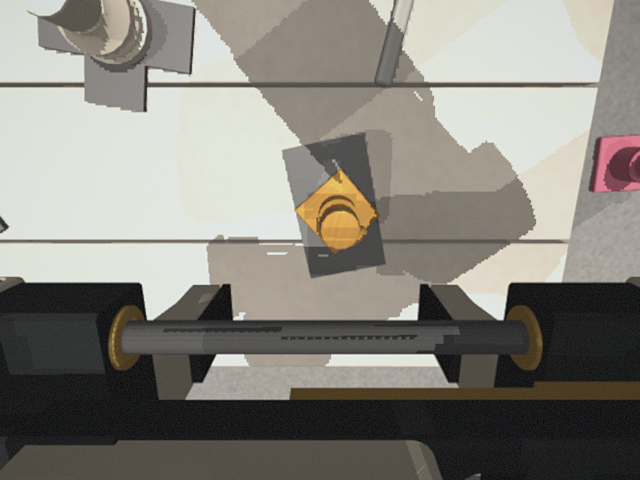

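Wrist picture: the orange valve at (340,215) on the oblong mat is the one, and the pink look-alike is at (620,163) on the bench. The insulator stands upright on the cross at (115,40). Gripping the orange valve's cap.

Request:
{"fn": "play_rows", "kwargs": {
  "targets": [
    [[0.008,0.013,0.05,0],[0.008,0.013,0.095,0],[0.008,0.013,0.12,0],[0.008,0.013,0.1345,0],[0.008,0.013,0.1345,0]]
  ]
}}

```text
t: 10.78
eef_pos: [0.6212, 0.2348, 0.2778]
ee_rot: [-3.141, -0.001, 3.14]
force: [-0.6, 0.5, 0.5]
width: 0.0877
```

Request:
{"fn": "play_rows", "kwargs": {
  "targets": [
    [[0,0,0,0],[0,0,0,0],[0,0,0,0],[0,0,0,0],[0,0,0,0]]
  ],
  "grip": 255,
  "newtons": 40
}}

```text
t: 11.4
eef_pos: [0.6215, 0.2355, 0.2779]
ee_rot: [3.142, 0.0, 3.141]
force: [-0.1, -0.2, 0.5]
width: 0.043
```

Request:
{"fn": "play_rows", "kwargs": {
  "targets": [
    [[0,0,0,0],[0,0,0,0],[0,0,0,0],[0,0,0,0]]
  ]
}}

```text
t: 11.9
eef_pos: [0.6216, 0.2354, 0.2778]
ee_rot: [-3.141, -0.0, 3.141]
force: [0.2, -1.0, -1.0]
width: 0.0293
```

Request:
{"fn": "play_rows", "kwargs": {
  "targets": [
    [[0,0,-0.01,0],[0,0,-0.03,0],[0,0,-0.07,0],[0,-0.02,-0.11,0],[0,-0.06,-0.11,0]]
  ]
}}

```text
t: 12.52
eef_pos: [0.6222, 0.1762, 0.3921]
ee_rot: [3.139, 0.006, -3.14]
force: [0.5, -0.9, -4.5]
width: 0.0298
```

Request:
{"fn": "play_rows", "kwargs": {
  "targets": [
    [[0,-0.055,0,0],[0,-0.11,0,0],[0,-0.165,0,4],[0,-0.22,0,8],[0,-0.26,0,11.5]]
  ]
}}

```text
t: 13.15
eef_pos: [0.6207, -0.0867, 0.3881]
ee_rot: [3.141, -0.0, 2.937]
force: [1.1, 0.3, -3.7]
width: 0.0294
```

```bash
python3 -c "
from h import *
go(.621,-.137,.284)"
```

```text
t 13.15 pos [ 0.6207 -0.0867  0.3881] yaw 168.3 q6 -1.95 F [ 1.1  0.3 -3.7] w 0.0294
shift [-0.0105 -0.0492  0.1041] turn 0 rows 1.9
```

Request:
{"fn": "play_rows", "kwargs": {
  "targets": [
    [[-0.0105,-0.049,0,0],[-0.0105,-0.049,0.04,0],[-0.0105,-0.049,0.08,0],[-0.0105,-0.049,0.1,0],[-0.0105,-0.049,0.104,0]]
  ]
}}

```text
t: 13.78
eef_pos: [0.6212, -0.1347, 0.2824]
ee_rot: [-3.141, -0.003, 2.94]
force: [-0.4, -0.1, -2.8]
width: 0.0294
```

Request:
{"fn": "play_rows", "kwargs": {
  "targets": [
    [[0,0,0.002,0],[0,0,0.004,0],[0,0,0.005,0],[0,0,0.005,0]]
  ]
}}

```text
t: 14.28
eef_pos: [0.6218, -0.1346, 0.2793]
ee_rot: [3.141, 0.001, 2.94]
force: [-0.5, 0.8, -3.6]
width: 0.0294
```

Request:
{"fn": "play_rows", "kwargs": {
  "targets": [
    [[0,-0.002,0,0],[0,-0.002,0.001,0],[0,-0.002,0.002,0],[0,-0.002,0.002,0]]
  ]
}}

```text
t: 14.78
eef_pos: [0.6214, -0.1367, 0.2777]
ee_rot: [-3.141, 0.001, 2.94]
force: [-2.8, -0.2, 4.5]
width: 0.0292
```

Contact. Release and rise, then head to the chock.

Request:
{"fn": "play_rows", "kwargs": {
  "targets": [
    [[0,0,0,0],[0,0,0,0],[0,0,0,0],[0,0,0,0],[0,0,0,0]]
  ],
  "grip": 0
}}

```text
t: 15.4
eef_pos: [0.6214, -0.1366, 0.2768]
ee_rot: [-3.142, -0.0, 2.94]
force: [0.4, -0.4, -0.4]
width: 0.0736
```

Request:
{"fn": "play_rows", "kwargs": {
  "targets": [
    [[0,0,0,0],[0,0,-0.03,0],[0,0,-0.07,0],[0,0,-0.12,0],[0,0,-0.13,0]]
  ]
}}

```text
t: 16.02
eef_pos: [0.622, -0.1368, 0.4112]
ee_rot: [3.141, 0.007, 2.941]
force: [-0.0, 0.4, -1.1]
width: 0.0878
```

```bash
python3 -c "
from h import *
go(.49,-.29,.41,180)"
```

```text
t 16.02 pos [ 0.622  -0.1368  0.4112] yaw 168.5 q6 -1.86 F [-0.   0.4 -1.1] w 0.0878
shift [ 0.0988 -0.1765  0.0004] turn -11.5 rows 3.2
```

Request:
{"fn": "play_rows", "kwargs": {
  "targets": [
    [[0.025,-0.044,0,-4],[0.05,-0.088,0,-8],[0.075,-0.132,0,-11.5],[0.096,-0.17,0,-11.5],[0.099,-0.1765,0,-11.5]]
  ]
}}

```text
t: 16.65
eef_pos: [0.4872, -0.2912, 0.4066]
ee_rot: [3.141, -0.001, 3.138]
force: [0.9, 0.4, -0.5]
width: 0.0877
```

```bash
python3 - <<'E'
from h import *
p,d,c=grab("wrist","w4"); P=cloud(d,c)
for q in ["chock_center","mat_round","valve_center"]:
    for m in finder.masks_of("wrist",q):
        s=m["mask"]&(d>0); z=P[s][:,2]
        v,u=np.nonzero(m["mask"])
        print(q,round(m["score"],2),s.sum(),(u.min(),u.max(),v.min(),v.max()),np.percentile(z,[1,5,50,95,99]).round(3),rect(P,s))
        if q[0]!="m":
            s&=P[...,2]>np.percentile(z,95)-.004
            print(" top",rect(P,s),s.sum())
go(.49,-.29,.41)
E
```

```text
chock_center 0.6 5547 (np.int64(261), np.int64(369), np.int64(161), np.int64(263)) [0.066 0.071 0.1   0.105 0.106] ((477.6195373535156, -296.5673828125), (89.81455993652344, 44.01100540161133), 42.06002426147461)
 top ((459.0053405761719, -313.37359619140625), (39.585289001464844, 43.88790512084961), 42.5048942565918) 2680
t 16.85 pos [ 0.4895 -0.2894  0.4066] yaw 180.0 q6 -1.38 F [-0.2  0.4 -0.8] w 0.0878
shift [-0.0005 -0.0006 -0.0034] turn 0 rows 0.1
```

View pics/w4.png

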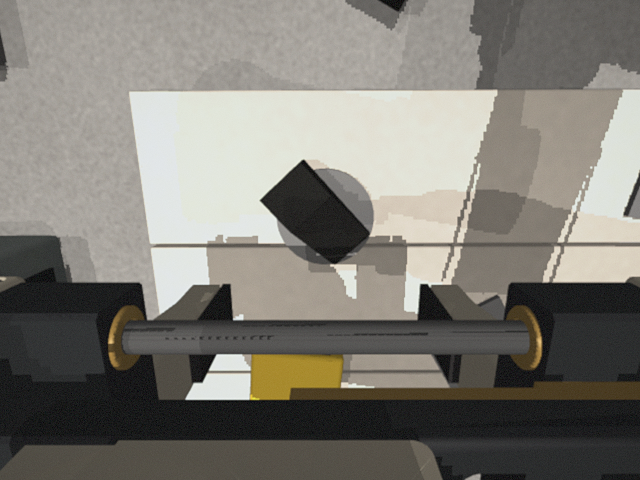

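Wrist picture: the chock at (315,212) on the round mat measures 90×44 mm with its top 48–49 mm above the mat, so it is the smaller one. The larger stays on the bench. Its long axis is at 42° with the high end toward −x−y.

Request:
{"fn": "play_rows", "kwargs": {
  "targets": [
    [[0.01,-0.008,0.03,-10],[0.022,-0.0165,0.05,-20],[0.022,-0.0165,0.07,-30],[0.022,-0.0165,0.08,-40],[0.022,-0.0165,0.085,-42]]
  ]
}}

```text
t: 17.48
eef_pos: [0.4678, -0.3054, 0.321]
ee_rot: [3.141, -0.001, -2.407]
force: [0.0, 0.4, 0.1]
width: 0.0874
```

```bash
python3 -c "
from h import *
go(.4672,-.306,.243,-138)"
```

```text
t 17.48 pos [ 0.4678 -0.3054  0.321 ] yaw -137.9 q6 -0.61 F [0.  0.4 0.1] w 0.0874
shift [ 0.0008 -0.0001  0.078 ] turn 0.1 rows 1.2
```

Request:
{"fn": "play_rows", "kwargs": {
  "targets": [
    [[0.001,0,0.035,0],[0.001,0,0.06,0],[0.001,0,0.073,0],[0.001,0,0.078,0],[0.001,0,0.078,0]]
  ]
}}

```text
t: 18.1
eef_pos: [0.4668, -0.3069, 0.2443]
ee_rot: [-3.141, 0.0, -2.409]
force: [0.4, 0.2, 0.6]
width: 0.0878
```

Request:
{"fn": "play_rows", "kwargs": {
  "targets": [
    [[0,0,0,0],[0,0,0,0],[0,0,0,0],[0,0,0,0],[0,0,0,0]]
  ],
  "grip": 255,
  "newtons": 35
}}

```text
t: 18.73
eef_pos: [0.4662, -0.3069, 0.2439]
ee_rot: [3.141, -0.0, -2.409]
force: [0.4, 0.1, 2.4]
width: 0.0435
```

Request:
{"fn": "play_rows", "kwargs": {
  "targets": [
    [[0,0,0,0],[0,0,0,0],[0,0,0,0]]
  ]
}}

```text
t: 19.1
eef_pos: [0.4662, -0.3068, 0.2438]
ee_rot: [3.141, -0.0, -2.409]
force: [-1.7, 1.9, 3.3]
width: 0.0439
```

Request:
{"fn": "play_rows", "kwargs": {
  "targets": [
    [[0,0,-0.01,0],[0,0,-0.03,0],[0,0,-0.07,0],[0,0,-0.12,0],[0,0,-0.13,0]]
  ]
}}

```text
t: 19.73
eef_pos: [0.4671, -0.3073, 0.378]
ee_rot: [-3.136, 0.003, -2.409]
force: [0.8, -0.6, -3.7]
width: 0.0438
```

```bash
python3 - <<'E'
from h import *
p,d,c=grab("wrist"); P=cloud(d,c)
for m in finder.masks_of("wrist","mat_round"):
    s=m["mask"]&(d>0); z=P[s][:,2]; s&=abs(P[...,2]-np.median(z))<.006
    q=(P[s][:,:2]*1000).astype(np.float32); print(m["score"],s.sum(),np.median(z),rect(P,s),cv2.minEnclosingCircle(q),q.mean(0))
go(.60,.09,.374,-168.7)
E
```

```text
0.75 2477 0.05634909256016485 ((460.3235168457031, -306.63470458984375), (34.67128372192383, 84.5052719116211), 33.524681091308594) ((473.9464111328125, -297.6094665527344), 42.25458908081055) [ 461.6457 -309.154 ]
t 19.82 pos [ 0.4664 -0.3069  0.3752] yaw -138.0 q6 -0.61 F [-0.5  0.8 -2.4] w 0.0436
shift [-0.3647  0.2059  0.0013] turn 30.7 rows 6.7
```

Request:
{"fn": "play_rows", "kwargs": {
  "targets": [
    [[-0.045,0.026,0,0],[-0.095,0.054,0,6],[-0.145,0.082,0,12],[-0.195,0.11,0,18],[-0.245,0.138,0,24]]
  ]
}}

```text
t: 20.45
eef_pos: [0.5561, -0.0386, 0.3719]
ee_rot: [3.141, -0.003, -2.832]
force: [1.8, -0.3, -3.1]
width: 0.0438
```

```bash
python3 -c "
from h import *
go(.57,.11,.374,-168.7)"
```

```text
t 20.45 pos [ 0.5561 -0.0386  0.3719] yaw -162.2 q6 -1.54 F [ 1.8 -0.3 -3.1] w 0.0438
shift [-0.0586  0.1373 -0.0021] turn 6.5 rows 2.4
```

Request:
{"fn": "play_rows", "kwargs": {
  "targets": [
    [[-0.045,0.04,0,3],[-0.09,0.08,0,6.5],[-0.12,0.11,0,6.5],[-0.133,0.1,0,6.5],[-0.133,0.1,0,6.5]]
  ]
}}

```text
t: 21.08
eef_pos: [0.6523, 0.0954, 0.3712]
ee_rot: [-3.141, -0.004, -2.942]
force: [-1.1, -1.2, -3.6]
width: 0.0436
```

```bash
python3 - <<'E'
from h import *
p,d,c=grab("wrist","w5"); P=cloud(d,c)
for q in ["mat_long","chock_center"]:
  for m in finder.masks_of("wrist",q):
    s=m["mask"]&(d>0); z=P[s][:,2]; s&=abs(P[...,2]-np.median(z))<(.006 if q[0]=="m" else .1)
    print(q,m["score"],s.sum(),np.percentile(z,[5,50,95]),rect(P,s))
a=np.radians(11.3); k=.0153
go(.620-k*np.cos(a),.2335-k*np.sin(a),.374,-168.7)
E
```

```text
mat_long 0.71 12301 [0.05491486 0.05624043 0.05742363] ((612.4901123046875, 232.34317016601562), (112.929931640625, 75.17833709716797), 11.489255905151367)
mat_long 0.58 549 [0.05648958 0.06606639 0.07589902] ((493.1907043457031, 58.057334899902344), (9.246417045593262, 42.470829010009766), 10.473944664001465)
mat_long 0.58 8400 [0.19653552 0.23056445 0.23245265] ((644.3216552734375, 93.39138793945312), (45.14680862426758, 44.101661682128906), 11.714311599731445)
chock_center 0.93 13388 [0.19703836 0.23058574 0.23242632] ((652.9608154296875, 95.18086242675781), (64.47895812988281, 44.10044860839844), 11.708605766296387)
t 21.23 pos [0.6514 0.0947 0.3729] yaw -168.6 q6 -1.81 F [ 0.8 -0.1 -2.4] w 0.0435
shift [ 0.0186  0.1423 -0.0011] turn 0.1 rows 2.3
```

View pics/w5.png

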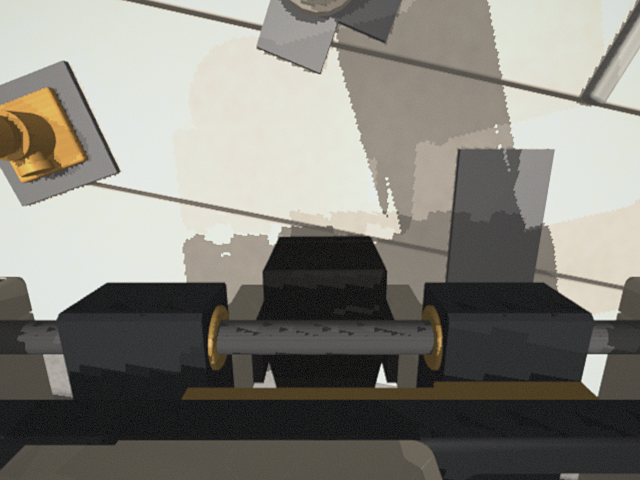

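Wrist picture: the chock is held level, rear facing the robot, with the mat's near end at (500,215). The valve stands on the square mat at left, and the axes agree within 0.3°. Placing the chock.

Request:
{"fn": "play_rows", "kwargs": {
  "targets": [
    [[0.008,0.055,0,0],[0.016,0.11,0,0],[0.0195,0.1423,0.02,0],[0.0195,0.1423,0.06,0],[0.0195,0.1423,0.09,0]]
  ]
}}

```text
t: 21.85
eef_pos: [0.6035, 0.2309, 0.2828]
ee_rot: [3.141, -0.001, -2.941]
force: [0.8, -0.1, -2.5]
width: 0.0439
```

```bash
python3 -c "
from h import *
go(.604,.2305,.2445,-168.6)"
```

```text
t 21.85 pos [0.6035 0.2309 0.2828] yaw -168.5 q6 -2.04 F [ 0.8 -0.1 -2.5] w 0.0439
shift [-0.0004 -0.0004  0.0383] turn 0.1 rows 0.6
```

Request:
{"fn": "play_rows", "kwargs": {
  "targets": [
    [[0,0,0.015,0],[0,0,0.027,0],[0,0,0.033,0],[0,0,0.036,0],[0,0,0.037,0]]
  ]
}}

```text
t: 22.48
eef_pos: [0.6048, 0.2313, 0.2473]
ee_rot: [3.141, 0.001, -2.942]
force: [0.1, 0.3, -2.7]
width: 0.0443
```

Request:
{"fn": "play_rows", "kwargs": {
  "targets": [
    [[0,0,0.001,0],[0,0,0.002,0],[0,0,0.002,0]]
  ]
}}

```text
t: 22.85
eef_pos: [0.6046, 0.2313, 0.2449]
ee_rot: [3.142, 0.0, -2.942]
force: [1.1, -0.1, -3.5]
width: 0.044
```

Request:
{"fn": "play_rows", "kwargs": {
  "targets": [
    [[0,0,0.001,0],[0,0,0.0015,0],[0,0,0.0015,0]]
  ]
}}

```text
t: 23.22
eef_pos: [0.6046, 0.2313, 0.2439]
ee_rot: [3.141, 0.0, -2.941]
force: [-2.2, -1.4, 3.5]
width: 0.0437
```

Request:
{"fn": "play_rows", "kwargs": {
  "targets": [
    [[0,0,0,0],[0,0,0,0],[0,0,0,0],[0,0,0,0],[0,0,0,0]]
  ],
  "grip": 0
}}

```text
t: 23.85
eef_pos: [0.6046, 0.2313, 0.2433]
ee_rot: [-3.142, -0.0, -2.942]
force: [1.0, -0.4, 0.5]
width: 0.0855
```

Request:
{"fn": "play_rows", "kwargs": {
  "targets": [
    [[0,0,0,0],[0,0,-0.03,0],[0,0,-0.07,0],[0,0,-0.12,0],[0,0,-0.165,0]]
  ]
}}

```text
t: 24.48
eef_pos: [0.6045, 0.2311, 0.4102]
ee_rot: [3.141, 0.001, -2.942]
force: [0.5, 0.5, 0.3]
width: 0.0876
```

```bash
python3 - <<'E'
from h import *
p,d,c=grab("wrist","w6"); P=cloud(d,c)
for q in ["mat_long","chock_center"]:
  for m in finder.masks_of("wrist",q)[:1]:
    s=m["mask"]&(d>0); z=P[s][:,2]
    if q[0]=="m": s&=abs(P[...,2]-np.median(z))<.005
    print(q,m["score"],s.sum(),np.percentile(z,[5,50,95]),rect(P,s))
go(.475,.053,.41,180)
E
```

```text
mat_long 0.73 4857 [0.05512428 0.05638625 0.0575973 ] ((618.56103515625, 233.57574462890625), (123.77279663085938, 74.0208969116211), 11.454778671264648)
chock_center 0.87 4885 [0.07147976 0.10202939 0.1052348 ] ((619.8824462890625, 232.21791076660156), (89.35704803466797, 47.42841720581055), 13.165383338928223)
t 24.62 pos [0.6049 0.2314 0.4116] yaw -168.5 q6 -2.04 F [-0.4 -0.7 -0.6] w 0.0876
shift [ 0.1628 -0.149   0.0004] turn 11.5 rows 3.5
```

View pics/w6.png

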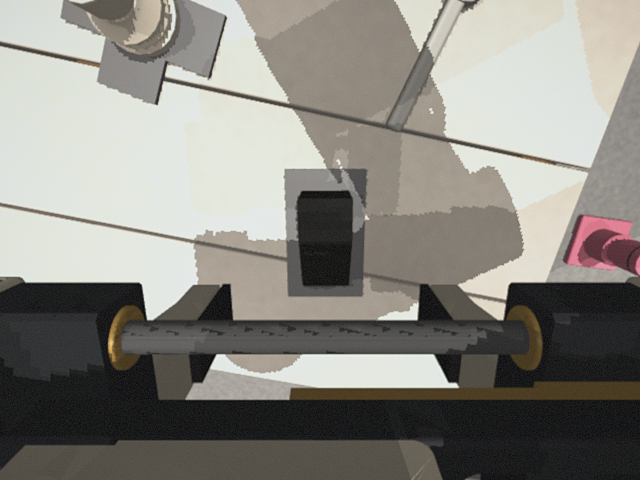

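The chock lies along the oblong mat at (325,238) in the picture, centred within ~2 mm. Now the insulator.

Request:
{"fn": "play_rows", "kwargs": {
  "targets": [
    [[0.04,-0.037,0,3],[0.08,-0.074,0,6],[0.12,-0.11,0,9],[0.155,-0.142,0,11.5],[0.163,-0.149,0,11.5]]
  ]
}}

```text
t: 25.25
eef_pos: [0.4724, 0.0508, 0.4078]
ee_rot: [3.142, -0.001, 3.139]
force: [0.7, 1.2, -0.1]
width: 0.0877
```

```bash
python3 - <<'E'
from h import *
p,d,c=grab("wrist"); P=cloud(d,c)
for m in finder.masks_of("wrist","insulator_center"):
    s=m["mask"]&(d>0); z=P[s][:,2]
    s&=P[...,2]>np.percentile(z,99)-.006
    print(m["score"],np.percentile(z,99),rect(P,s),s.sum())
go(.467,.053,.283,180)
E
```

```text
0.76 0.14155788226762167 ((466.9398193359375, 53.16526794433594), (34.06043243408203, 34.60797882080078), 38.06025314331055) 1880
t 25.35 pos [0.4737 0.052  0.4081] yaw 179.9 q6 -2.1 F [0.  1.2 0.6] w 0.0875
shift [0.0067 0.0009 0.1251] turn -0.1 rows 2.0
```

Request:
{"fn": "play_rows", "kwargs": {
  "targets": [
    [[0.0065,0.001,0.045,0],[0.0065,0.001,0.09,0],[0.0065,0.001,0.115,0],[0.0065,0.001,0.125,0],[0.0065,0.001,0.125,0]]
  ]
}}

```text
t: 25.98
eef_pos: [0.4684, 0.0544, 0.2828]
ee_rot: [-3.141, -0.001, 3.142]
force: [0.3, 1.0, 0.5]
width: 0.0877
```

Request:
{"fn": "play_rows", "kwargs": {
  "targets": [
    [[0,0,0,0],[0,0,0,0],[0,0,0,0],[0,0,0,0],[0,0,0,0]]
  ],
  "grip": 255,
  "newtons": 35
}}

```text
t: 26.6
eef_pos: [0.4679, 0.0538, 0.2835]
ee_rot: [3.141, 0.0, 3.141]
force: [-0.3, 0.2, 0.4]
width: 0.0429
```

Request:
{"fn": "play_rows", "kwargs": {
  "targets": [
    [[0,0,0,0],[0,0,0,0],[0,0,0,0]]
  ]
}}

```text
t: 26.98
eef_pos: [0.4679, 0.0538, 0.2834]
ee_rot: [-3.142, -0.0, 3.141]
force: [-0.1, -1.1, 1.2]
width: 0.0355
```

Request:
{"fn": "play_rows", "kwargs": {
  "targets": [
    [[0,0,-0.01,0],[0,0,-0.03,0],[0,0,-0.07,0],[0,-0.03,-0.1,0],[0,-0.08,-0.1,0]]
  ]
}}

```text
t: 27.6
eef_pos: [0.4685, -0.0261, 0.3865]
ee_rot: [3.14, 0.005, -3.139]
force: [1.0, -0.9, -3.9]
width: 0.0354
```

Request:
{"fn": "play_rows", "kwargs": {
  "targets": [
    [[-0.01,-0.055,0,0],[-0.02,-0.105,0,0],[-0.03,-0.13,0,0],[-0.03,-0.14,0,0],[-0.03,-0.14,0,0]]
  ]
}}

```text
t: 28.22
eef_pos: [0.4973, -0.1664, 0.3832]
ee_rot: [3.141, -0.001, 3.14]
force: [0.1, 0.5, -2.9]
width: 0.0355
```

```bash
python3 - <<'E'
from h import *
p,d,c=grab("wrist","w7"); P=cloud(d,c)
for m in finder.masks_of("wrist","mat_round"):
    s=m["mask"]&(d>0); z=P[s][:,2]; s&=abs(P[...,2]-np.median(z))<.005
    v,u=np.nonzero(s)
    q=(P[s][:,:2]*1000).astype(np.float32); print(m["score"],s.sum(),(u.mean(),v.mean()),np.median(z),rect(P,s),cv2.minEnclosingCircle(q),q.mean(0))
go(.49,-.29,.283)
E
```

```text
0.59 8708 (np.float64(178.44016995865871), np.float64(210.2859439595774)) 0.05635709212462808 ((483.2143859863281, -291.302490234375), (90.13285064697266, 89.83580017089844), 19.418981552124023) ((483.391845703125, -293.3726501464844), 47.094093322753906) [ 481.87787 -291.0035 ]
t 28.32 pos [ 0.4974 -0.1656  0.3834] yaw 180.0 q6 -1.62 F [-0.1 -0.5 -2.3] w 0.0355
shift [ 0.0074 -0.1245  0.1004] turn 0 rows 2.6
```

View pics/w7.png

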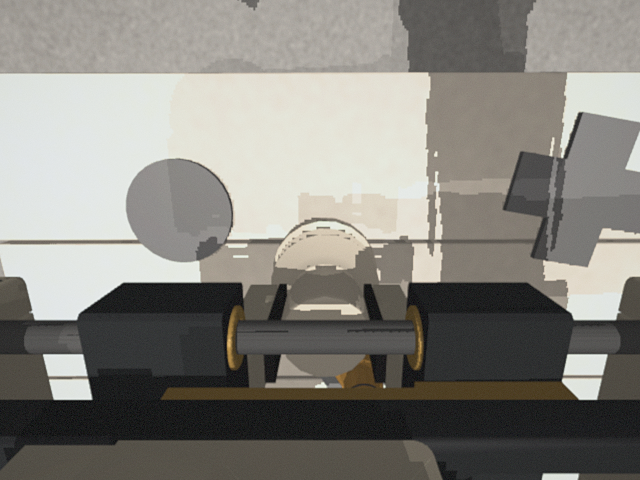

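The round mat (circle at (179,211)) is centred at (0.4825, −0.291), with the insulator held upright. Placing it.

Request:
{"fn": "play_rows", "kwargs": {
  "targets": [
    [[0.006,-0.055,0,0],[0.012,-0.108,0,0],[0.014,-0.1255,0.02,0],[0.014,-0.1255,0.055,0],[0.014,-0.1255,0.075,0]]
  ]
}}

```text
t: 28.95
eef_pos: [0.4832, -0.2907, 0.3069]
ee_rot: [3.141, -0.001, 3.141]
force: [0.2, -0.0, -2.0]
width: 0.0352
```

```bash
python3 -c "
from h import *
go(.4833,-.2911,.284)"
```

```text
t 28.95 pos [ 0.4832 -0.2907  0.3069] yaw 180.0 q6 -1.38 F [ 0.2 -0.  -2. ] w 0.0352
shift [-0.0001 -0.0004  0.0229] turn 0 rows 0.4
```

Request:
{"fn": "play_rows", "kwargs": {
  "targets": [
    [[0,0,0.01,0],[0,0,0.016,0],[0,0,0.019,0],[0,0,0.021,0],[0,0,0.021,0]]
  ]
}}

```text
t: 29.58
eef_pos: [0.4838, -0.2917, 0.2877]
ee_rot: [-3.141, 0.001, 3.141]
force: [-0.4, 0.5, -2.3]
width: 0.0356
```

Request:
{"fn": "play_rows", "kwargs": {
  "targets": [
    [[0,0,0.001,0],[0,0,0.002,0],[0,0,0.002,0]]
  ]
}}

```text
t: 29.95
eef_pos: [0.4836, -0.2917, 0.2853]
ee_rot: [3.142, -0.0, 3.141]
force: [-0.6, -0.6, -2.4]
width: 0.035
```

Request:
{"fn": "play_rows", "kwargs": {
  "targets": [
    [[0,0,0.001,0],[0,0,0.002,0],[0,0,0.002,0]]
  ]
}}

```text
t: 30.32
eef_pos: [0.4837, -0.2917, 0.2834]
ee_rot: [-3.141, 0.0, 3.141]
force: [-0.7, 0.1, -1.3]
width: 0.0354
```

Request:
{"fn": "play_rows", "kwargs": {
  "targets": [
    [[0,0,0.0005,0],[0,0,0.0007,0],[0,0,0.0007,0]]
  ]
}}

```text
t: 30.7
eef_pos: [0.4837, -0.2917, 0.2833]
ee_rot: [-3.141, 0.0, 3.141]
force: [-1.3, 1.1, 4.9]
width: 0.0358
```

Request:
{"fn": "play_rows", "kwargs": {
  "targets": [
    [[0,0,0,0],[0,0,0,0],[0,0,0,0],[0,0,0,0],[0,0,0,0]]
  ],
  "grip": 0
}}

```text
t: 31.32
eef_pos: [0.4837, -0.2917, 0.2825]
ee_rot: [3.142, -0.0, 3.141]
force: [-0.7, -0.5, -0.5]
width: 0.08
```

Request:
{"fn": "play_rows", "kwargs": {
  "targets": [
    [[0,0,0,0],[0,0,-0.03,0],[0,0,-0.07,0],[0,0,-0.12,0],[-0.03,0.03,-0.13,0]]
  ]
}}

```text
t: 31.95
eef_pos: [0.5134, -0.2628, 0.417]
ee_rot: [-3.14, 0.006, 3.138]
force: [-0.3, -1.5, -1.1]
width: 0.0875
```

Request:
{"fn": "play_rows", "kwargs": {
  "targets": [
    [[-0.03,0.03,0,0],[-0.05,0.05,0,0],[-0.06,0.05,0,0],[-0.06,0.05,0,0]]
  ]
}}

```text
t: 32.45
eef_pos: [0.5741, -0.2119, 0.412]
ee_rot: [-3.142, -0.001, 3.141]
force: [0.4, -0.6, -1.1]
width: 0.0876
```

```bash
python3 - <<'E'
from h import *
grab("scene","s8")
p,d,c=grab("wrist","w8"); P=cloud(d,c)
for q in ["mat_round","mat_square","insulator_center","valve_center"]:
  for m in finder.masks_of("wrist",q)[:1]:
    s=m["mask"]&(d>0); z=P[s][:,2]
    if q[0]=="m": s&=abs(P[...,2]-np.median(z))<.005
    else: s&=P[...,2]>np.percentile(z,99)-.006
    print(q,round(m["score"],2),s.sum(),np.percentile(z,[5,50,99]),rect(P,s))
go(.48,-.29,.4)
E
```

```text
mat_round 0.96 3667 [0.05486432 0.05626129 0.05817122] ((484.3909606933594, -288.88824462890625), (84.26338958740234, 90.112060546875), 77.5924072265625)
mat_square 0.84 3367 [0.05510435 0.05640767 0.05820384] ((620.6932373046875, -136.75341796875), (86.01811218261719, 86.12397003173828), 30.282604217529297)
valve_center 0.82 477 [0.06289015 0.06537012 0.13127327] ((596.5791625976562, -146.08120727539062), (74.91172790527344, 25.38436508178711), 16.476396560668945)
t 32.75 pos [ 0.5732 -0.2123  0.4128] yaw 179.9 q6 -1.54 F [-0.2  0.8 -0.2] w 0.0876
shift [ 0.0931 -0.0779  0.0128] turn 0 rows 2.0
```

View pics/w8.png

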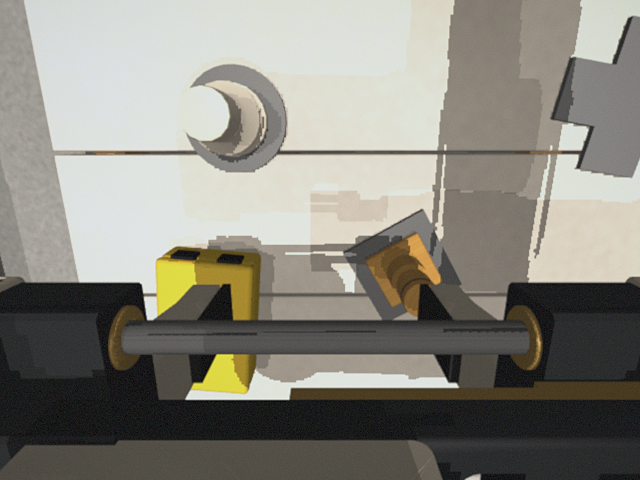

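View pics/s8.png

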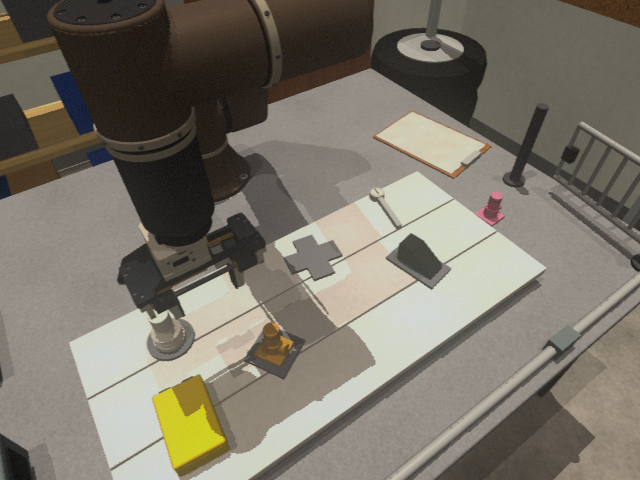

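All three stand upright on their own mats. One numeric check of the centres from the depth before handing in.

```bash
python3 - <<'E'
from h import *
for n in ["wrist","scene"]:
    p,d,c=grab(n); P=cloud(d,c)
    for q,x,y,zt in [("ins",.4825,-.291,.14),("valve",.6207,-.137,.13)]:
        s=(d>0)&(np.hypot(P[...,0]-x,P[...,1]-y)<.035)&(abs(P[...,2]-zt)<.005)
        print(n,q,s.sum(),rect(P,s) if s.sum()>20 else None)
    for q in ["gauge","calbox"]:
        print(q,[r["xyz"].round(3) if hasattr(r["xyz"],"round") else r["xyz"] for r in finder.find_in(n,q)[:1]])
E
```

```text
wrist ins 2429 ((483.6307678222656, -291.5635070800781), (35.12837600708008, 34.63456726074219), 6.821981906890869)
wrist valve 498 ((617.9590454101562, -142.30078125), (17.773189544677734, 29.47334861755371), 66.08588409423828)
gauge [[0.4723, 0.0346, 0.0598]]
calbox [[0.6196, -0.3116, 0.0957]]
scene ins 183 ((488.6754455566406, -294.0309143066406), (33.88532257080078, 27.348247528076172), 61.14338302612305)
scene valve 209 ((621.4089965820312, -138.02960205078125), (29.676048278808594, 28.322227478027344), 9.012323379516602)
gauge [[0.4276, 0.2837, 0.0623]]
calbox [[0.6768, -0.3258, 0.0951]]
```

Everything is centred within about 2 mm, and the bystanders haven't moved.

```bash
python3 -c "
from station import job_done
print(job_done())"
```

```text
the job is handed in; nothing more can be done
None
```

All three pieces are back upright on their own mats, and the job is handed in at about 33 s of the 99 s allowed. I parked the insulator on the cross mat. Then the orange valve went to the square mat, the small chock (90 × 44 mm) to the oblong mat and the insulator to the round mat. Each piece was lowered until light contact (3.5 to 7 N) before the jaws opened.

**Last checks**
- **Insulator:** about 1 mm off the centre of the round mat from the wrist camera.
- **Valve:** about 1 mm off the centre of the square mat from the scene camera.
- **Chock:** about 2 mm off the centre and within about 2° of the oblong mat's line, measured right after it was set down.
- **Left alone:** the gauge and yellow box were found in the scene camera within 4 mm of where they started. The pink valve and the large chock were never approached.

**Checks that disagreed**
- The scene camera put the insulator head about 6 mm off. It saw only a few points there, so I trusted the wrist view.
- The wrist view of the valve was partly hidden by a finger and read about 6 mm off, so I trusted the scene view.
- The wrist-camera detector also reported the gauge at the cross mat, which was false.
- The wrist-camera detector placed the yellow box about 57 mm from where it started, but the box was partly hidden by the gripper.

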